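# Put the microscope's loose parts back in their storage trays

## Robot

A 7-joint arm with a two-finger parallel gripper is mounted at the origin on the work surface. World frame = base frame: x ahead of the robot, y to its left, z up, the work surface at z = 0. Lengths are in m, angles in rad, forces in N, time in s.
With the tool pointing down it reaches from about 0.4 to 0.875 m from the base axis. Payload 4.4 kg.
Tool frame: the origin (TCP) lies between the finger pads; the fingertips stand 17 mm ahead of it and the grasp point (between the pads) lies 2 mm behind it; z points along the fingers, y is the line along which they close (so a half turn about z gives the same grasp; the last joint's range is limited). The gripper opens to 85 mm and grips with 20 to 120 N. Pads are 22 mm wide; open, the fingers measure 114 mm over their backs; the gripper's body (76 mm by 85 mm) begins 54 mm behind the grasp point. The pads swing forward as they close: fully open they stand 13 mm farther back than shut.
Start: joints at [-1.309, 0.628, 0.038, 1.517, -0.027, 0.996, -0.02], TCP at [0.209, 0.615, 0.248] pointing down, gripper open.
Joint ranges: [-3.06, 3.06], [-0.37, 2.12], [-1.25, 1.32], [0.18, 2.47], [-1.1, 4.24], [0.23, 1.98], [-2.94, 2.94]. Speed limits (rad/s): [2.57, 2.57, 3.14, 3.14, 3.14, 3.14, 3.14].

## Interface

Orientations are given as a unit quaternion [x, y, z, w].
In Python, from station import arm gives the robot as it stands.
- The arm moves only by the tool play_rows, never from a script. Its argument "increments" is text: rows parted by semicolons, each of 7 numbers parted by spaces: the shift along the tool's x, y, z normalised to -1 to 1, where 1 is 150 mm, then the turn, a rotation vector about the tool's x, y, z normalised to -1 to 1, where 1 is 360 degrees, then the opening, from 0 (shut) to 1 (fully open). A call has 1 to 10 rows; each row is the pose to reach, as a shift and turn from the pose commanded when the call began, along the tool's axes at that moment, turning the shorter way round; what a row does not reach only later rows make up. A row lasts 1/12 s, in which the tool goes at most 41.7 mm and 7.16 degrees, less where a joint would pass 70% of its speed; a pose out of reach is approached as far as the arm can. A call with a number of a shift or a turn outside -1 to 1 is refused whole. A call with a gripper value outside its range is refused whole. The fingers move at their own pace and stop on an object; "force" is the grip in N (left out, the last holds). Time passes only in rows, so rows that repeat a pose let the fingers close. It gives the time, the measured TCP pose, the force, the opening and the grip force at its end, in the units of the state.
- arm.read_state(): the state, without advancing time (a new reading comes with each control period).
- arm.capture(name): name is "side" or "top"; returns a dict with "frame" (400x640x3 uint8, blue, green, red), "intrinsics" (3x3 intrinsics, pixels), "origin" and "orientation" of the camera in the world. Camera axes: x right, y down, z forward; pixel columns grow to the right and rows downward; lengths in m; the calibration is good to about 2 mm. A picture is of the moment at which its call begins. There is no depth.
- arm.job_done(): hands the job in; it is judged then, once.
The state is a dict: "time": time; "q": joint angles; "qd": joint speeds; "joint_torque": joint torques, N m; "ee_pos": TCP position; "tcp_rot": TCP orientation; "ft_force": force on the tool from outside, world axes, zero at the start; "moment": the same for the moment, N m; "grip_width": finger opening in m; "gripper_force": force on a finger pad.
Only numpy, scipy, OpenCV 4.12 (cv2) and the standard library are available. Lean on these libraries where they do the work, as an engineer would, in place of code of your own. Each camera call takes 0.05 s, during which the arm holds its last target. There are 200 camera calls.

## Task

Put each of the four loose microscope parts back into the low white tray whose recess matches its outline: the objective lens in the small round one, the condenser in the large round one, the filter cube in the square one and the finned lamp unit lengthwise in the oblong one. Each must end upright and flat on its tray's floor, wholly inside the rim; these are optics, so set them down rather than dropping them. Do not knock over or shove away the dropper bottle and the glass jar that stand among them.

Things in the scene. Friction and masses are not known exactly. Their poses are not given: they have to be found in the camera images.
- objective_mid (a point): Objective lens: slim round steel barrel, 28 mm in diameter and 58 mm tall (straight for the lower 42 mm, then tapering to a 13 mm tip at the top), with a brass ring; about 0.14 kg. It stands upright on the bench at the start. This point is its centre, half-way up, on its upright axis; its z axis points up.
- condenser_mid (a point): Condenser: squat round dark steel part, 56 mm in diameter and 52 mm tall (straight for the lower 44 mm, a 40 mm disc with a lens above that); about 0.25 kg. It stands upright on the bench at the start. This point is its centre, half-way up, on its upright axis; its z axis points up.
- cube_mid (a point): Filter cube: black square block, 46 x 46 mm and 52 mm tall, a round green window on top and amber windows on two sides; about 0.15 kg. It stands upright on the bench at the start. This point is its centre, half-way up, on its upright axis; its z axis points up. Its x and y axes are square to its sides.
- lamp_mid (a point): Lamp unit: bare aluminium oblong block, 86 mm long (its x axis), 36 mm wide (its y axis), 52 mm tall, the top 8 mm being cooling fins that run across its width; about 0.25 kg; grasp it across the 36 mm width. It stands upright on the bench at the start. This point is its centre, half-way up, on its upright axis; its z axis points up.
- tray_small_round: Small round tray, recess 46 mm across, 58 mm over the rim; for the objective lens. Fixed to the bench. White, with a grey floor 4 mm above the bench and a 6 mm wide rim whose top is 7 mm above the bench. Origin: centre of the underside, at bench height. 
- tray_large_round: Large round tray, recess 74 mm across, 86 mm over the rim; for the condenser. Fixed to the bench. White, with a grey floor 4 mm above the bench and a 6 mm wide rim whose top is 7 mm above the bench. Origin: centre of the underside, at bench height. 
- tray_square: Square tray, recess 64 x 64 mm, 76 x 76 mm over the rim; for the filter cube. Fixed to the bench. White, with a grey floor 4 mm above the bench and a 6 mm wide rim whose top is 7 mm above the bench. Origin: centre of the underside, at bench height. Its x and y axes are square to its sides.
- tray_oblong: Oblong tray, recess 104 mm long (x axis) by 54 mm wide (y axis), 116 x 66 mm over the rim; for the lamp unit, long side along long side, either way round. Fixed to the bench. White, with a grey floor 4 mm above the bench and a 6 mm wide rim whose top is 7 mm above the bench. Origin: centre of the underside, at bench height. 
- dropper_mid (a point): Loose bystander: brown glass dropper bottle with a black cap, 30 mm in diameter, 62 mm tall; leave it standing. Point: its centre, half-way up; z up.
- jar_mid (a point): Loose bystander: clear glass jar with a white lid, 42 mm in diameter, 50 mm tall; leave it standing. Point: its centre, half-way up; z up.
There are look-alikes about, which are no part of the job. Of the things that look like the part that bears lamp_mid, take the one that is farthest from the robot's base at the start.

How it is judged:
By the outcome, as a careful person would: the job done as asked, in the order asked, and still so for the second after the job is handed in, with the robot touching nothing.
It also fails if it takes over 128 s, if anything falls off the work surface, if the arm or the gripper's body presses on something with over 40 N, if the wrist force passes 120 N, or if a joint passes its speed limit or range.

## Working session

There is one attempt and no reset: what is moved stays moved. The work goes in short steps, Python scripts to look and compute and a tool call to move; the robot and the scene stay as the last step left them, time stands still between calls to the robot, and variables do not carry over. Pictures are saved under pics/ and viewed, at most 15 in all, crops included, and the job is handed in when it is done.

Besides the shell and the picture viewer there is one more tool, called after "Emit:" as name(argument=value, ...), one argument or row to a line, values as JSON. play_rows: Moves the arm, as the interface text tells. Scaled input: -1 to 1 covers 150 mm each way for a shift and 360 degrees each way for a turn. Its arguments: {"type":"object","properties":{"increments":{"type":"string"},"force":{"type":"number"}},"required":["increments"]}

```bash
ls; mkdir -p pics; cat > h.py <<'E'
import numpy as np, cv2
from scipy.spatial.transform import Rotation as R
from station import arm
def cap(n,f):
    c=arm.capture(n); cv2.imwrite('pics/'+f+'.png',c['frame']); np.savez('pics/'+f+'.npz',**{k:np.array(v) for k,v in c.items()}); return c
def ray(f,u,v,z):
    c=np.load('pics/'+f+'.npz'); d=np.linalg.solve(c['intrinsics'],[u,v,1]); d=R.from_quat(c['orientation']).apply(d) if c['orientation'].shape==(4,) else c['orientation']@d
    o=c['origin']; return o+d*(z-o[2])/d[2]
def proj(f,p):
    c=np.load('pics/'+f+'.npz'); r=R.from_quat(c['orientation']); q=c['intrinsics']@r.inv().apply(np.array(p)-c['origin']).T; return (q[:2]/q[2]).T
E
python3 - <<'E'
from h import *
for n in('top','side'):
    c=cap(n,n+'0'); print(n,c['intrinsics'],c['origin'],c['orientation'])
print(arm.read_state())
E
```

```text
pics
top [[514.49832349   0.         315.66447725]
 [  0.         514.49832349 203.10273986]
 [  0.           0.           1.        ]] [ 0.36573537 -0.02039586  1.43781352] [ 0.71301254 -0.69923109  0.03435911 -0.03883881]
side [[373.93508367   0.         321.25059971]
 [  0.         373.93508367 201.33022804]
 [  0.           0.           1.        ]] [ 0.35423057 -0.6184433   0.80580414] [ 0.93458254 -0.10352967  0.03610737 -0.33842775]
{'time': 0.1, 'q': array([-1.30879171,  0.62926254,  0.03844974,  1.51824924, -0.02698534,
        0.99631401, -0.02000423]), 'qd': array([-0.00029932, -0.00041619,  0.00019861, -0.00238243,  0.00145875,
        0.00028643, -0.00042157]), 'joint_torque': array([ 3.90917950e-03, -5.64519238e+01,  1.23085320e+00, -1.93969363e+01,
        1.13817374e-02,  5.49928940e-03, -2.48993751e-05]), 'ee_pos': array([0.20908501, 0.6148978 , 0.24748135]), 'tcp_rot': array([ 1.63169320e-01,  9.86597708e-01, -8.48528367e-04, -1.23751904e-04]), 'ft_force': array([0.28566609, 0.00407984, 0.27460354]), 'moment': array([ 0.00131403,  0.01795646, -0.00374247]), 'gripper_force': 0.0, 'grip_width': 0.08577566175304632}
```

View pics/top0.png

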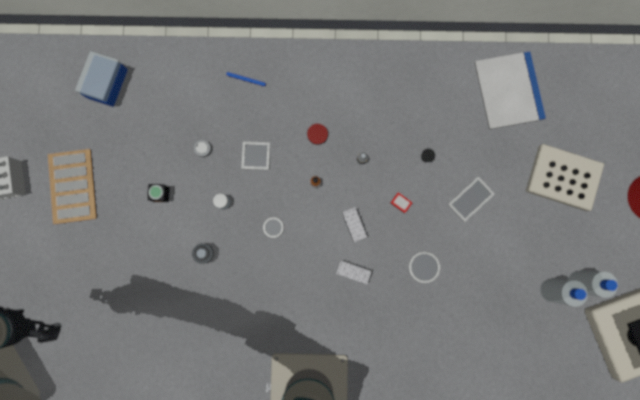

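View pics/side0.png

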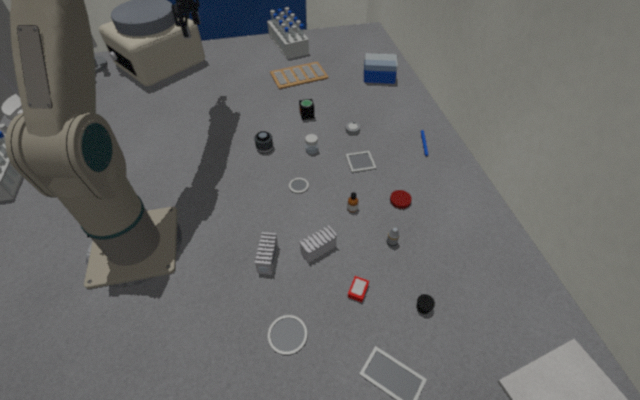

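Top view: lamp candidates are at (355,224) and (354,272); the first is farther from the base at about (310,390). Condenser candidates are (203,253) and a black disc at (428,155). Objective candidates are (363,158) and a pale knob at (203,148). The cube is at (158,193), the dropper at (316,181) and the jar at (221,201). I'll check these in a close crop.

```bash
python3 - <<'E'
import cv2,numpy as np
from h import *
a=cv2.imread('pics/top0.png')
f=lambda u,v,w,h,s:cv2.resize(a[v:v+h,u:u+w],None,fx=s,fy=s,interpolation=cv2.INTER_CUBIC)
L=f(140,130,160,150,5);cv2.imwrite('pics/cl.png',L[:600]); 
Rr=f(335,130,160,120,5)
cv2.imwrite('pics/cl.png',f(140,130,155,140,4.2)); cv2.imwrite('pics/cr.png',f(335,140,165,150,4))
a=cv2.imread('pics/side0.png'); cv2.imwrite('pics/cs.png',f(240,90,200,150,4))
E
```

```text
(no output)
```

View pics/cl.png

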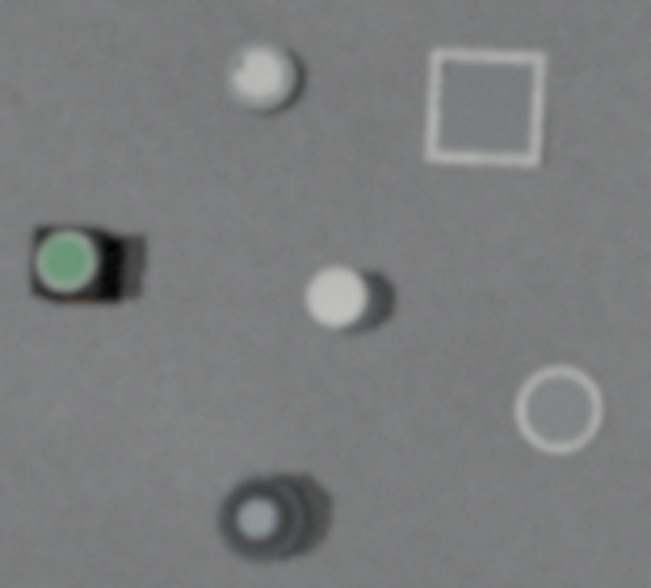

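View pics/cr.png

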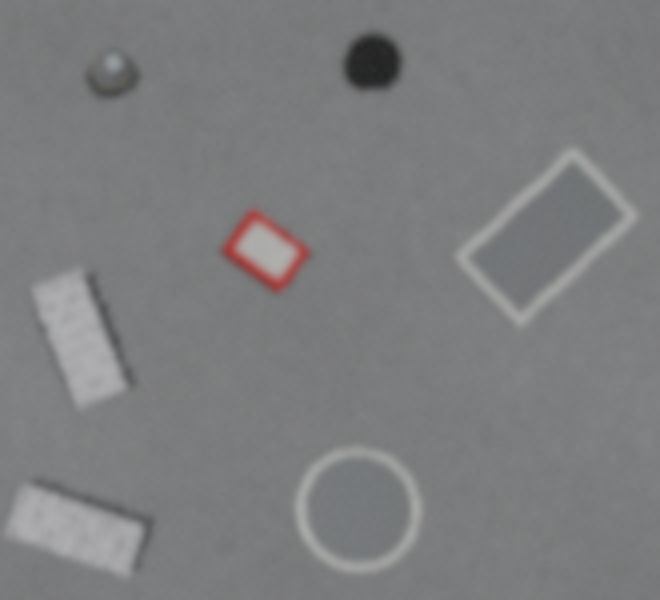

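View pics/cs.png

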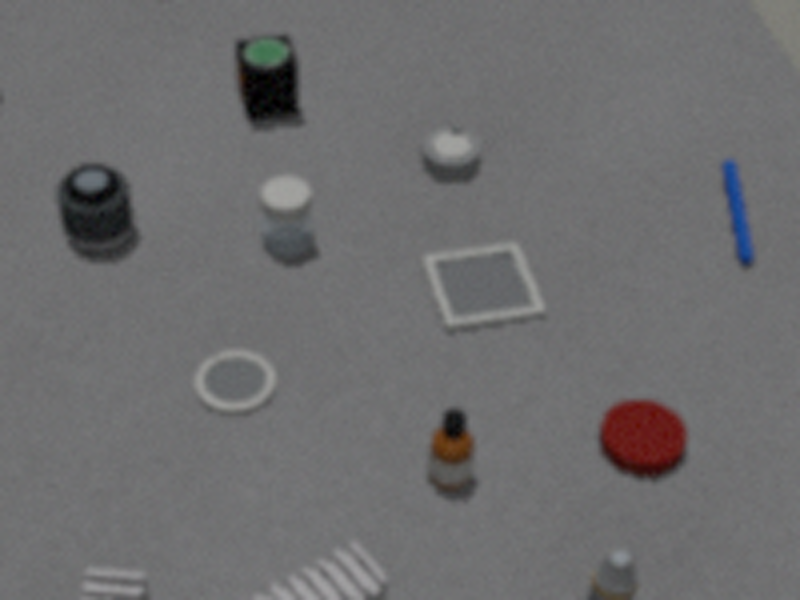

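The crops show both lamps finned, so the farther one is at top (355,224). The condenser with its lens is at (201,253). The objective (grey cone tip) is at (362,155). The black disc, white bulb and red box are look-alikes.

```bash
cat >> h.py <<'E'
def cr(n,x,y,z):
    t,u0,v0,s={'cl':('top0',140,130,4.2),'cr':('top0',335,140,4),'cs':('side0',240,90,4)}[n]
    return ray(t,u0+(x+.5)/s-.5,v0+(y+.5)/s-.5,z)
E
python3 - <<'E'
from h import *
np.set_printoptions(precision=4,suppress=True)
def rect(n,P,z):
    Q=np.array([cr(n,*p,z)[:2] for p in P]); c=Q.mean(0); e=[Q[(i+1)%4]-Q[i] for i in range(4)]
    print('  c',c,'len',[round(np.linalg.norm(x),4) for x in e],'ang',[round(np.degrees(np.arctan2(x[1],x[0])),1) for x in e])
print('lamp');rect('cr',[(33,288),(83,268),(131,388),(80,410)],.052)
print('lamp2');rect('cr',[(23,482),(150,522),(130,578),(6,535)],.052)
print('sq');rect('cl',[(432,47),(547,52),(540,167),(425,162)],.007)
print('obl');rect('cr',[(573,149),(637,215),(521,325),(457,257)],.007)
print('small',cr('cl',559,409,.007),'large',cr('cr',359,510,.007))
print('cube',cr('cl',67,260,.052),cr('cs',267,52,.052))
print('cond',cr('cl',258,519,.052),cr('cs',92,181,.052))
print('obj',cr('cr',112,60,.058),cr('cs',620,555,.058))
print('jar',cr('cl',337,297,.05),cr('cs',286,187,.05))
print('drop',ray('top0',316,180,.062),cr('cs',455,415,.062))
s=arm.read_state();print(R.from_quat(s['tcp_rot']).as_matrix())
E
```

```text
lamp
  c [ 0.4546 -0.1174] len [np.float64(0.0365), np.float64(0.087), np.float64(0.0374), np.float64(0.0879)] ang [np.float64(-67.1), np.float64(-157.6), np.float64(114.3), np.float64(21.9)]
lamp2
  c [ 0.327 -0.116] len [np.float64(0.0887), np.float64(0.0395), np.float64(0.0872), np.float64(0.037)] ang [np.float64(-106.3), np.float64(160.8), np.float64(72.1), np.float64(-17.0)]
sq
  c [0.6475 0.1633] len [np.float64(0.0777), np.float64(0.0786), np.float64(0.0773), np.float64(0.0786)] ang [np.float64(-91.5), np.float64(178.2), np.float64(88.6), np.float64(-1.4)]
obl
  c [ 0.5351 -0.4446] len [np.float64(0.0636), np.float64(0.1134), np.float64(0.0642), np.float64(0.1128)] ang [np.float64(-136.1), np.float64(133.9), np.float64(43.4), np.float64(-46.4)]
small [0.4452 0.1084 0.007 ] large [ 0.3427 -0.313   0.007 ]
cube [0.533  0.4257 0.052 ] [0.5346 0.4276 0.052 ]
cond [0.3686 0.2947 0.052 ] [0.3711 0.2947 0.052 ]
obj [ 0.6441 -0.1354  0.058 ] [ 0.6449 -0.1339  0.058 ]
jar [0.5124 0.2502 0.05  ] [0.5159 0.2571 0.05  ]
drop [ 0.5714 -0.0099  0.062 ] [ 0.5759 -0.0053  0.062 ]
[[-0.9468  0.322  -0.0005]
 [ 0.322   0.9468 -0.0016]
 [-0.     -0.0017 -1.    ]]
```

Emit:
play_rows(
  increments="-1 -1 0 0 0 -0.0522 1;-1 -1 0 0 0 -0.0522 1;-1 -1 0 0 0 -0.0522 1;-1 -1 0 0 0 -0.0522 1;-1 -1 0 0 0 -0.0522 1;-1 -1 0 0 0 -0.0522 1;-1 -1 0 0 0 -0.0522 1;-1 -1 0 0 0 -0.0522 1",
  force=40,
)

```text
time: 0.77
ee_pos: [0.3029, 0.4256, 0.2484]
tcp_rot: [0.0, 1.0, 0.0, -0.0]
ft_force: [-0.4, 0.3, -0.3]
grip_width: 0.0853
gripper_force: 0.0
```

Emit:
play_rows(
  increments="-1 -1 0 0 0 0 1;-1 -1 0 0 0 0 1;-1 -1 0 0 0 0 1;-1 -1 0 0 0 0 1;-1 -1 0 0 0 0 1;-1 -1 0 0 0 0 1;-1 -1 0 0 0 0 1",
)

```text
time: 1.35
ee_pos: [0.4549, 0.2743, 0.248]
tcp_rot: [0.002, 1.0, -0.0, 0.0]
ft_force: [0.3, 1.1, -0.0]
grip_width: 0.0855
gripper_force: 0.0
```

Emit:
play_rows(
  increments="-1 -1 0 0 0 0 1;-1 -1 0 0 0 0 1;-1 -1 0 0 0 0 1;-1 -1 0 0 0 0 1;-1 -1 0 0 0 0 1;-1 -1 0 0 0 0 1;-1 -1 0 0 0 0 1",
)

```text
time: 1.93
ee_pos: [0.6042, 0.1253, 0.2475]
tcp_rot: [0.001, 1.0, 0.0, 0.0]
ft_force: [-0.6, 0.5, 0.9]
grip_width: 0.0854
gripper_force: 0.0
```

Emit:
play_rows(
  increments="-0.27 -1 0 0 0 0 1;-0.27 -1 0 0 0 0 1;-0.27 -1 0 0 0 0 1;-0.27 -1 0 0 0 0 1;-0.27 -1 0 0 0 0 1;-0.27 -1 0 0 0 0 1",
)

```text
time: 2.43
ee_pos: [0.6433, -0.0229, 0.2479]
tcp_rot: [-0.0, 1.0, 0.001, -0.0]
ft_force: [-0.3, 1.4, 0.1]
grip_width: 0.0853
gripper_force: 0.0
```

Emit:
play_rows(
  increments="0 -0.73 0 0 0 0 1;0 -0.73 0 0 0 0 1;0 -0.73 0 0 0 0 1;0 -0.73 0 0 0 0 1;0 -0.73 0.8 0 0 0 1;0 -0.73 0.8 0 0 0 1;0 -0.73 0.8 0 0 0 1;0 -0.73 0.8 0 0 0 1;0 -0.73 0.8 0 0 0 1;0 -0.73 0.8 0 0 0 1",
)

```text
time: 3.27
ee_pos: [0.6454, -0.1316, 0.1303]
tcp_rot: [-0.002, 1.0, 0.0, 0.002]
ft_force: [0.5, -0.3, 0.9]
grip_width: 0.0853
gripper_force: 0.0
```

```bash
python3 - <<'E'
from h import *
s=arm.read_state();print(s['ee_pos'],s['q'])
c=cap('side','s1');cap('top','t1')
a=c['frame'][170:300,320:480];cv2.imwrite('pics/s1c.png',cv2.resize(a,None,fx=4.5,fy=4.5,interpolation=2))
E
```

```text
[ 0.64540279 -0.13163509  0.13032296] [ 0.17089144  0.77233503 -0.01991631  1.59530426  0.01793346  0.77124512
  1.7179315 ]
```

View pics/s1c.png

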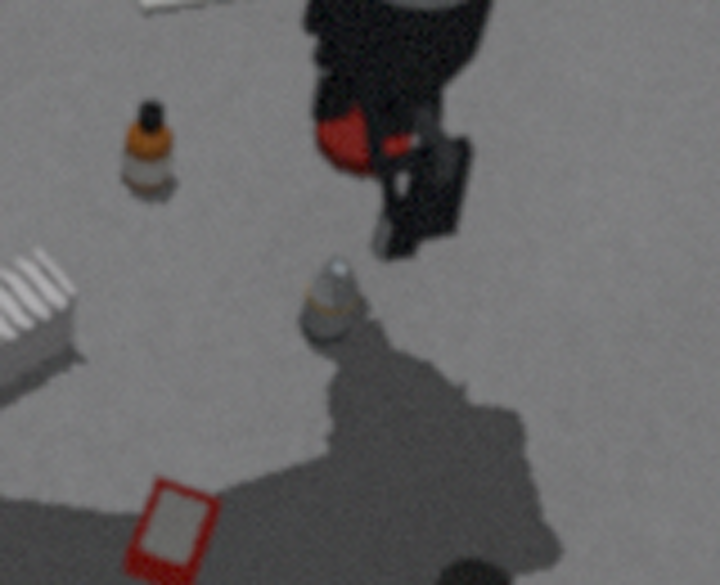

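The brass-ringed objective stands below the open fingers, with its tip at side pixel (395,229), as measured. I'll descend and grip it.

Emit:
play_rows(
  increments="0 -0.02 0.3 0 0 0 1;0 -0.02 0.5 0 0 0 1;0 -0.02 0.665 0 0 0 1;0 -0.02 0.665 0 0 0 1;0 -0.02 0.665 0 0 0 1;0 -0.02 0.665 0 0 0 0.2;0 -0.02 0.665 0 0 0 0;0 -0.02 0.665 0 0 0 0;0 -0.02 0.665 0 0 0 0;0 -0.02 0.665 0 0 0 0",
)

```text
time: 4.2
ee_pos: [0.6443, -0.1373, 0.0299]
tcp_rot: [-0.0, 1.0, -0.0, 0.001]
ft_force: [-2.5, 0.2, 9.4]
grip_width: 0.027
gripper_force: 39.0
```

Emit:
play_rows(
  increments="0 0 0 0 0 0 0;0 0 0 0 0 0 0;0 0 0 0 0 0 0;0 0 0 0 0 0 0;0 0 0 0 0 0 0;0 0 0 0 0 0 0",
)

```text
time: 4.7
ee_pos: [0.6443, -0.1373, 0.0299]
tcp_rot: [-0.0, 1.0, -0.0, 0.001]
ft_force: [-1.6, 0.4, 5.9]
grip_width: 0.0269
gripper_force: 39.0
```

Emit:
play_rows(
  increments="0 0 -0.3 0 0 0 0;0 0 -0.6 0 0 0 0;0 0 -0.8 0 0 0 0;0 0 -0.8 0 0 0 0;0.3 0.4 -0.8 0 0 0 0;0.663 0.819 -0.8 0 0 0 0;0.663 0.819 -0.8 0 0 0 0;0.663 0.819 -0.8 0 0 0 0;0.663 0.819 -0.8 0 0 0 0;0.663 0.819 -0.8 0 0 0 0",
)

```text
time: 5.53
ee_pos: [0.5429, -0.0123, 0.1488]
tcp_rot: [-0.002, 1.0, 0.0, -0.0]
ft_force: [0.6, -0.5, -0.8]
grip_width: 0.0265
gripper_force: 40.0
```

Emit:
play_rows(
  increments="0.3 0.4 0 0 0 0 0;0.663 0.819 0 0 0 0 0;0.663 0.819 0 0 0 0 0;0.663 0.819 0 0 0 0 0;0.663 0.819 0 0 0 0 0;0.663 0.819 0.2 0 0 0 0;0.663 0.819 0.4 0 0 0 0;0.663 0.819 0.55 0 0 0 0;0.663 0.819 0.55 0 0 0 0;0.663 0.819 0.55 0 0 0 0",
)

```text
time: 6.37
ee_pos: [0.4451, 0.1073, 0.0654]
tcp_rot: [0.001, 1.0, -0.001, -0.001]
ft_force: [-0.7, -0.0, -0.5]
grip_width: 0.0271
gripper_force: 40.1
```

```bash
python3 - <<'E'
from h import *
s=arm.read_state();print(s['ee_pos'],s['tcp_rot'],s['q'])
c=cap('side','s2');t=cap('top','t2')
f=lambda a:cv2.resize(a,None,fx=4,fy=4,interpolation=2)
cv2.imwrite('pics/s2c.png',np.hstack([f(c['frame'][110:240,250:350]),f(t['frame'][160:290,220:320])]))
E
```

```text
[0.44507175 0.10727234 0.06538914] [ 6.93292172e-04  9.99999355e-01 -5.27795769e-04 -7.28699665e-04] [-0.30453874  0.69175797  0.00921233  2.18285241 -0.01994404  0.26875723
  1.29120351]
```

View pics/s2c.png

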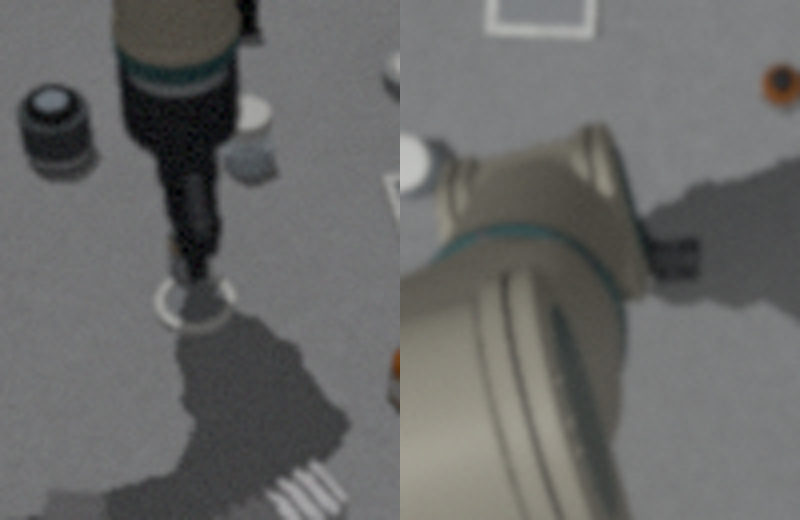

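The objective hangs over the small tray (side pixel ~(298,185)) and looks centred. I'll lower it slowly.

Emit:
play_rows(
  increments="0 0 0.05 0 0 0 0;0 0 0.1 0 0 0 0;0 0 0.14 0 0 0 0;0 0 0.17 0 0 0 0;0 0 0.19 0 0 0 0;0 0 0.2 0 0 0 0;0 0 0.205 0 0 0 0;0 0 0.205 0 0 0 0",
)

```text
time: 7.13
ee_pos: [0.4448, 0.1082, 0.0353]
tcp_rot: [0.0, 1.0, 0.0, 0.0]
ft_force: [0.9, -0.2, -1.3]
grip_width: 0.0269
gripper_force: 40.1
```

Emit:
play_rows(
  increments="0 0 0.005 0 0 0 0;0 0 0.01 0 0 0 0;0 0 0.01 0 0 0 0;0 0 0.01 0 0 0 0",
)

```text
time: 7.47
ee_pos: [0.4448, 0.1085, 0.0339]
tcp_rot: [-0.0, 1.0, 0.0, 0.0]
ft_force: [0.2, 0.2, -0.7]
grip_width: 0.0271
gripper_force: 40.4
```

Emit:
play_rows(
  increments="0 0 0.004 0 0 0 0;0 0 0.008 0 0 0 0;0 0 0.008 0 0 0 0;0 0 0.008 0 0 0 0",
)

```text
time: 7.8
ee_pos: [0.4448, 0.1085, 0.0338]
tcp_rot: [-0.0, 1.0, -0.0, 0.001]
ft_force: [-2.4, -0.9, 14.3]
grip_width: 0.0269
gripper_force: 41.9
```

Emit:
play_rows(
  increments="0 0 0 0 0 0 0.5;0 0 0 0 0 0 0.7;0 0 0 0 0 0 0.7;0 0 0 0 0 0 0.7;0 0 -0.1 0 0 0 0.7;0 0 -0.3 0 0 0 0.7;0 0 -0.6 0 0 0 1;0 0 -0.8 0 0 0 1;0 0 -0.8 0 0 0 1;0 0 -0.8 0 0 0 1",
)

```text
time: 8.63
ee_pos: [0.4458, 0.1084, 0.1542]
tcp_rot: [0.0, 1.0, 0.0, 0.002]
ft_force: [-0.4, -0.7, -0.9]
grip_width: 0.0855
gripper_force: 0.0
```

Emit:
play_rows(
  increments="0.5 0.62 0 0 0 0 1;0.5 0.62 0 0 0 0 1;0.5 0.62 0 0 0 0 1;0.5 0.62 0 0 0 0 1;0.5 0.62 0 0 0 0 1",
)

```text
time: 9.05
ee_pos: [0.3675, 0.2026, 0.1516]
tcp_rot: [-0.003, 1.0, -0.001, -0.001]
ft_force: [0.8, 0.0, 0.7]
grip_width: 0.0855
gripper_force: 0.0
```

Emit:
play_rows(
  increments="0 0.62 0 0 0 0 1;0 0.62 0 0 0 0 1;0 0.62 0 0 0 0 1;0 0.62 0 0 0 0 1;0 0.62 0.3 0 0 0 1;0 0.62 0.4 0 0 0 1;0 0.62 0.4 0 0 0 1;0 0.62 0.4 0 0 0 1",
)

```text
time: 9.72
ee_pos: [0.3694, 0.2918, 0.0915]
tcp_rot: [0.001, 1.0, -0.002, -0.001]
ft_force: [0.2, -0.5, 0.3]
grip_width: 0.0853
gripper_force: 0.0
```

```bash
python3 - <<'E'
from h import *
s=arm.read_state();print(s['ee_pos'],s['tcp_rot'],s['q'])
c=cap('side','s3')
f=lambda a:cv2.resize(a,None,fx=4,fy=4,interpolation=2)
cv2.imwrite('pics/s3c.png',f(c['frame'][80:210,220:380]))
E
```

```text
[0.36941054 0.29179984 0.09153289] [ 8.55716822e-04  9.99997033e-01 -1.87549675e-03 -1.29770659e-03] [-0.5178587   0.66247438 -0.308975    2.12949958  0.47873954  0.42019469
  0.36129643]
```

View pics/s3c.png

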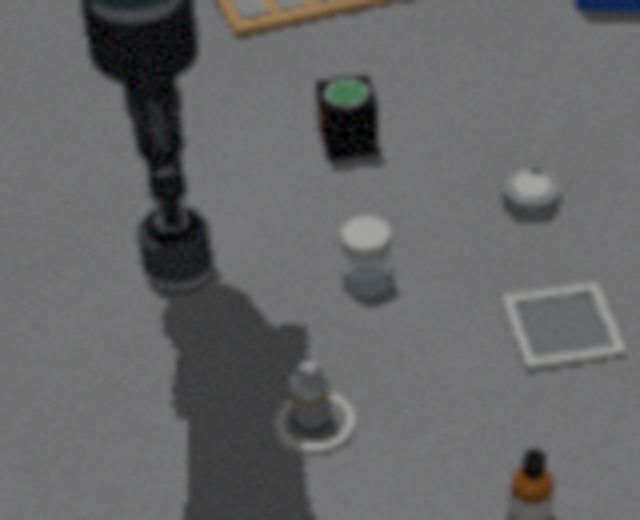

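The objective stands upright inside the small tray (side pixel ~(297,183)). The gripper is over the condenser (side pixel ~(263,140)), so I'll descend.

Emit:
play_rows(
  increments="0 0.02 0.15 0 0 0 1;0 0.02 0.3 0 0 0 1;0 0.02 0.41 0 0 0 1;0 0.02 0.41 0 0 0 1;0 0.02 0.41 0 0 0 0.5;0 0.02 0.41 0 0 0 0.3;0 0.02 0.41 0 0 0 0.3;0 0.02 0.41 0 0 0 0.3;0 0.02 0.41 0 0 0 0.3;0 0.02 0.41 0 0 0 0.3",
  force=50,
)

```text
time: 10.6
ee_pos: [0.3705, 0.2975, 0.0329]
tcp_rot: [0.0, 1.0, 0.001, 0.001]
ft_force: [-0.9, 0.0, 6.5]
grip_width: 0.0549
gripper_force: 51.9
```

```bash
python3 - <<'E'
from h import *
print(ray('s3',220+309.5/4-.5,80+365.5/4-.5,.062), arm.read_state()['q'])
E
```

```text
[0.44534948 0.10907621 0.062     ] [-0.59830509  0.77368567 -0.20357296  2.14531633  0.56001139  0.27022597
  0.28217988]
```

Emit:
play_rows(
  increments="0 0 -0.3 0 0 0 0.3;0 0 -0.6 0 0 0 0.3;0 0 -0.82 0 0 0 0.3;0 0 -0.82 0 0 0 0.3;-0.1 -0.2 -0.82 0 0 0 0.3;-0.6 -1 -0.82 0 0 0 0.3;-0.6 -1 -0.82 0 0 0 0.3;-0.6 -1 -0.82 0 0 0 0.3;-0.6 -1 -0.82 0 0 0 0.3;-0.6 -1 -0.82 0 0 0 0.3",
)

```text
time: 11.43
ee_pos: [0.462, 0.1413, 0.1544]
tcp_rot: [0.005, 1.0, -0.002, 0.001]
ft_force: [-1.4, -0.1, -3.2]
grip_width: 0.0546
gripper_force: 54.8
```

Emit:
play_rows(
  increments="-0.2 -1 0 0 0 0 0.3;-0.2 -1 0 0 0 0 0.3;-0.2 -1 0 0 0 0 0.3;-0.2 -1 0 0 0 0 0.3;-0.2 -1 0 0 0 0 0.3;-0.2 -1 0 0 0 0 0.3",
)

```text
time: 11.93
ee_pos: [0.4895, -0.0043, 0.1545]
tcp_rot: [0.002, 1.0, -0.0, 0.0]
ft_force: [-0.3, 0.6, -2.6]
grip_width: 0.0543
gripper_force: 54.9
```

Emit:
play_rows(
  increments="0.2 -1 0 0 0 0 0.3;0.2 -1 0 0 0 0 0.3;0.2 -1 0 0 0 0 0.3;0.2 -1 0 0 0 0 0.3;0.2 -1 0 0 0 0 0.3;0.2 -1 0 0 0 0 0.3",
)

```text
time: 12.43
ee_pos: [0.4595, -0.1526, 0.1544]
tcp_rot: [0.001, 1.0, 0.0, 0.0]
ft_force: [0.5, 1.5, -2.0]
grip_width: 0.055
gripper_force: 54.9
```

Emit:
play_rows(
  increments="0.7 -1 0 0 0 0 0.3;0.7 -1 0 0 0 0 0.3;0.7 -1 0 0 0 0 0.3;0.7 -1 0 0 0 0 0.3;0.7 -1 0 0 0 0 0.3;0.7 -1 0 0 0 0 0.3;0.7 -1 0 0 0 0 0.3;0.7 -1 0 0 0 0 0.3",
)

```text
time: 13.1
ee_pos: [0.3568, -0.3002, 0.1545]
tcp_rot: [-0.002, 1.0, 0.0, 0.001]
ft_force: [-0.0, 0.6, -3.6]
grip_width: 0.0547
gripper_force: 54.9
```

Emit:
play_rows(
  increments="0.09 -0.07 0 0 0 0 0.3;0.09 -0.07 0.2 0 0 0 0.3;0.09 -0.07 0.4 0 0 0 0.3;0.09 -0.07 0.6 0 0 0 0.3;0.09 -0.07 0.7 0 0 0 0.3;0.09 -0.07 0.73 0 0 0 0.3;0.09 -0.07 0.73 0 0 0 0.3;0.09 -0.07 0.73 0 0 0 0.3",
)

```text
time: 13.77
ee_pos: [0.3429, -0.3121, 0.0452]
tcp_rot: [-0.002, 1.0, 0.0, 0.001]
ft_force: [0.2, -0.5, -2.7]
grip_width: 0.0546
gripper_force: 54.9
```

```bash
python3 - <<'E'
from h import *
s=arm.read_state();print(s['ee_pos'],s['tcp_rot'],s['q'])
c=cap('side','s4')
f=lambda a:cv2.resize(a,None,fx=4,fy=4,interpolation=2)
cv2.imwrite('pics/s4c.png',f(c['frame'][250:390,220:380]))
E
```

```text
[ 0.34287536 -0.31207196  0.0452205 ] [-1.56897076e-03  9.99998519e-01  4.76194462e-05  7.06037089e-04] [ 0.8838061   0.75183955 -0.30239764  2.17009385  0.71245861  0.31492032
  1.54630156]
```

View pics/s4c.png

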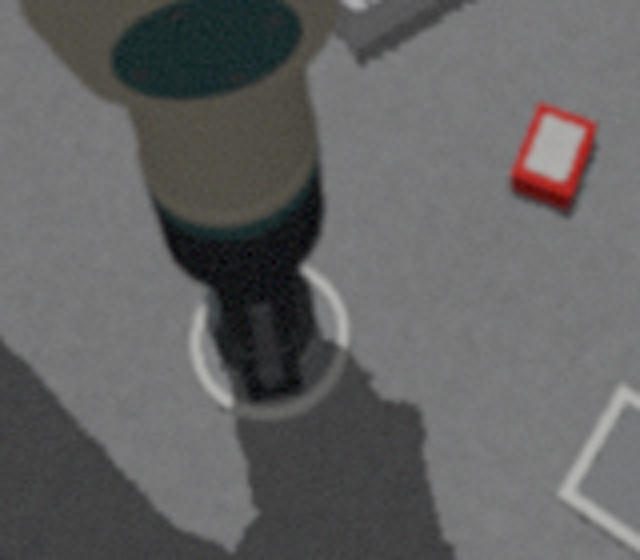

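The condenser is above the large tray and looks centred (side pixel ~(287,335)). I'll lower it.

Emit:
play_rows(
  increments="0 0 0.015 0 0 0 0.3;0 0 0.03 0 0 0 0.3;0 0 0.04 0 0 0 0.3;0 0 0.046 0 0 0 0.3;0 0 0.05 0 0 0 0.3;0 0 0.05 0 0 0 0.3",
)

```text
time: 14.32
ee_pos: [0.3411, -0.3133, 0.0371]
tcp_rot: [0.0, 1.0, 0.0, -0.0]
ft_force: [0.1, 1.0, -2.5]
grip_width: 0.0545
gripper_force: 54.9
```

Emit:
play_rows(
  increments="0 0 0.004 0 0 0 0.3;0 0 0.008 0 0 0 0.3;0 0 0.008 0 0 0 0.3",
)

```text
time: 14.57
ee_pos: [0.3411, -0.3132, 0.0369]
tcp_rot: [-0.0, 1.0, -0.001, -0.0]
ft_force: [-1.7, 1.1, 11.5]
grip_width: 0.0549
gripper_force: 56.6
```

Emit:
play_rows(
  increments="0 0 0 0 0 0 0.8;0 0 0 0 0 0 1;0 0 0 0 0 0 1;0 0 0 0 0 0 1;0 0 -0.1 0 0 0 1;0 0 -0.3 0 0 0 1;0 0 -0.6 0 0 0 1;0 0 -0.87 0 0 0 1;0 0 -0.87 0 0 0 1;0 0 -0.87 0 0 0 1",
)

```text
time: 15.4
ee_pos: [0.3423, -0.3144, 0.1686]
tcp_rot: [0.0, 1.0, -0.002, 0.002]
ft_force: [-0.7, 0.2, 0.4]
grip_width: 0.0853
gripper_force: 0.0
```

Emit:
play_rows(
  increments="-0.8 1 0 0 0 0 1;-0.8 1 0 0 0 0 1;-0.8 1 0 0 0 0 1;-0.8 1 0 0 0 0 1;-0.8 1 0 0 0 0 1;-0.8 1 0 0 0 0 1",
)

```text
time: 15.9
ee_pos: [0.465, -0.1568, 0.1656]
tcp_rot: [-0.005, 1.0, 0.002, 0.001]
ft_force: [0.9, -0.3, 0.1]
grip_width: 0.0852
gripper_force: 0.0
```

Emit:
play_rows(
  increments="-0.2 1 0 0 0 0 1;-0.2 1 0 0 0 0 1;-0.2 1 0 0 0 0 1;-0.2 1 0 0 0 0 1;-0.2 1 0 0 0 0 1;-0.2 1 0 0 0 0 1",
)

```text
time: 16.4
ee_pos: [0.4903, -0.0118, 0.1652]
tcp_rot: [-0.002, 1.0, -0.0, -0.001]
ft_force: [-0.2, -1.0, -0.3]
grip_width: 0.0854
gripper_force: 0.0
```

Emit:
play_rows(
  increments="0 1 0 0 0 0 1;0 1 0 0 0 0 1;0 1 0 0 0 0 1;0 1 0 0 0 0 1;0 1 0 0 0 0 1;0 1 0 0 0 0 1",
)

```text
time: 16.9
ee_pos: [0.4906, 0.136, 0.1654]
tcp_rot: [-0.001, 1.0, -0.001, -0.001]
ft_force: [0.0, -0.6, 1.2]
grip_width: 0.0854
gripper_force: 0.0
```

```bash
python3 - <<'E'
from h import *
s=arm.read_state();print(s['ee_pos'],s['tcp_rot'],s['q'])
c=cap('side','s5');t=cap('top','t5')
f=lambda a,k:cv2.resize(a,None,fx=k,fy=k,interpolation=2)
A=f(t['frame'][165:220,130:185],7.2); B=f(t['frame'][220:320,355:490],4)[:396,:400]
cv2.imwrite('pics/s5c.png',np.hstack([A,B[:396] if len(B)==len(A) else cv2.resize(B,(400,A.shape[0]))]))
E
```

```text
[0.49057612 0.13602168 0.16544341] [-5.27838327e-04  9.99999100e-01 -7.98962227e-04 -9.39418763e-04] [ 0.02035195  0.59443837 -0.51359064  1.97826342  0.45129456  0.68470203
  0.79522656]
```

View pics/s5c.png

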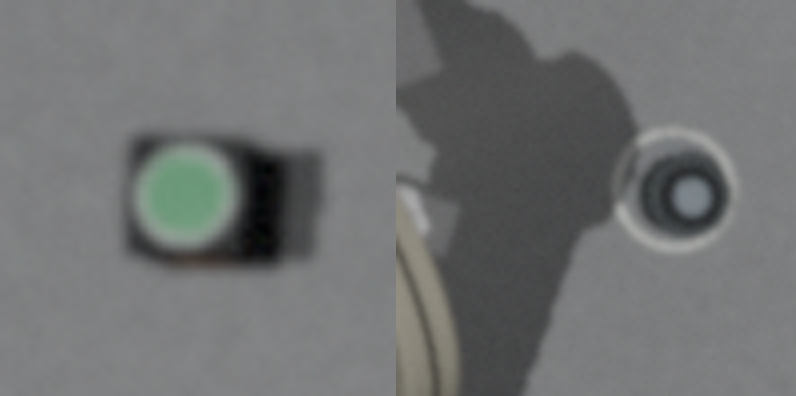

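The condenser sits centred in the large tray (crop (675,190)). The cube is within about 2° of square to the world axes, with its green window at crop (185,193).

Emit:
play_rows(
  increments="-0.28 0.96 0 0 0 0 1;-0.28 0.96 0 0 0 0 1;-0.28 0.96 0 0 0 0 1;-0.28 0.96 0 0 0 0 1;-0.28 0.96 0 0 0 0 1;-0.28 0.96 0 0 0 0 1",
)

```text
time: 17.5
ee_pos: [0.5335, 0.2795, 0.1656]
tcp_rot: [0.0, 1.0, -0.001, -0.0]
ft_force: [-0.8, -1.6, 0.2]
grip_width: 0.0855
gripper_force: 0.0
```

Emit:
play_rows(
  increments="0 0.96 0 0 0 0 1;0 0.96 0 0 0 0 1;0 0.96 0 0 0 0 1;0 0.96 0 0 0 0 1;0 0.96 0 0 0 0 1;0 0.96 0.3 0 0 0 1;0 0.96 0.4 0 0 0 1;0 0.96 0.4 0 0 0 1;0 0.96 0.4 0 0 0 1",
)

```text
time: 18.25
ee_pos: [0.5339, 0.4207, 0.1052]
tcp_rot: [0.002, 1.0, -0.002, -0.001]
ft_force: [0.2, 1.8, 0.1]
grip_width: 0.0852
gripper_force: 0.0
```

Emit:
play_rows(
  increments="0 0.03 0.15 0 0 0 1;0 0.03 0.3 0 0 0 1;0 0.03 0.45 0 0 0 1;0 0.03 0.5 0 0 0 1;0 0.03 0.5 0 0 0 0.5;0 0.03 0.5 0 0 0 0.2;0 0.03 0.5 0 0 0 0.2;0 0.03 0.5 0 0 0 0.2;0 0.03 0.5 0 0 0 0.2;0 0.03 0.5 0 0 0 0.2",
  force=40,
)

```text
time: 19.08
ee_pos: [0.5344, 0.43, 0.0337]
tcp_rot: [0.0, 1.0, 0.001, 0.001]
ft_force: [0.1, -1.3, 6.8]
grip_width: 0.0455
gripper_force: 42.9
```

Emit:
play_rows(
  increments="0 0 -0.3 0 0 0 0.2;0 0 -0.6 0 0 0 0.2;0 0 -0.8 0 0 0 0.2;0 0 -0.8 0 0 0 0.2;-0.1 -0.2 -0.8 0 0 0 0.2;-0.4 -0.9 -0.8 0 0 0 0.2;-0.4 -0.9 -0.8 0 0 0 0.2;-0.4 -0.9 -0.8 0 0 0 0.2;-0.4 -0.9 -0.8 0 0 0 0.2;-0.4 -0.9 -0.8 0 0 0 0.2",
)

```text
time: 19.92
ee_pos: [0.5947, 0.2906, 0.1513]
tcp_rot: [0.003, 1.0, -0.001, 0.0]
ft_force: [-0.5, 1.1, -1.8]
grip_width: 0.0454
gripper_force: 42.4
```

Emit:
play_rows(
  increments="-0.1 -0.3 0 0 0 0 0.2;-0.36 -0.87 0 0 0 0 0.2;-0.36 -0.87 0 0 0 0 0.2;-0.36 -0.87 0 0 0 0 0.2;-0.36 -0.87 0 0 0 0 0.2;-0.36 -0.87 0.2 0 0 0 0.2;-0.36 -0.87 0.4 0 0 0 0.2;-0.36 -0.87 0.5 0 0 0 0.2;-0.36 -0.87 0.5 0 0 0 0.2;-0.36 -0.87 0.5 0 0 0 0.2",
)

```text
time: 20.75
ee_pos: [0.6463, 0.1654, 0.0761]
tcp_rot: [-0.001, 1.0, 0.0, -0.001]
ft_force: [1.6, 0.4, -1.6]
grip_width: 0.0457
gripper_force: 42.4
```

```bash
python3 - <<'E'
from h import *
s=arm.read_state();print(s['ee_pos'],s['tcp_rot'],s['q'])
c=cap('side','s6')
f=lambda a:cv2.resize(a,None,fx=4.5,fy=4.5,interpolation=2)
cv2.imwrite('pics/s6c.png',f(c['frame'][90:210,300:440]))
E
```

```text
[0.64633594 0.16538929 0.07605283] [-1.02668842e-03  9.99999131e-01  3.01754326e-04 -7.70266070e-04] [-0.03379115  0.89742927 -0.45968573  1.58171387  0.51076768  0.78583763
  0.86203878]
```

View pics/s6c.png

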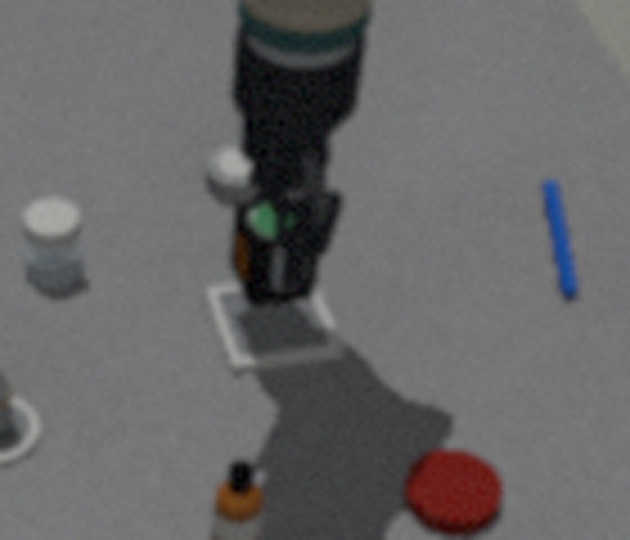

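The cube hangs over the square tray (side pixel ~(361,155)). I'll lower it.

Emit:
play_rows(
  increments="-0.007 -0.012 0.08 0 0 0 0.2;-0.007 -0.012 0.16 0 0 0 0.2;-0.007 -0.012 0.21 0 0 0 0.2;-0.007 -0.012 0.24 0 0 0 0.2;-0.007 -0.012 0.247 0 0 0 0.2;-0.007 -0.012 0.25 0 0 0 0.2;-0.007 -0.012 0.25 0 0 0 0.2",
)

```text
time: 21.38
ee_pos: [0.6483, 0.1623, 0.039]
tcp_rot: [-0.0, 1.0, 0.0, 0.0]
ft_force: [0.3, -0.6, -2.2]
grip_width: 0.0457
gripper_force: 42.5
```

Emit:
play_rows(
  increments="0 0 0.004 0 0 0 0.2;0 0 0.008 0 0 0 0.2;0 0 0.008 0 0 0 0.2",
)

```text
time: 21.63
ee_pos: [0.6483, 0.1621, 0.0379]
tcp_rot: [-0.0, 1.0, 0.0, 0.0]
ft_force: [-0.5, -0.3, -2.1]
grip_width: 0.0455
gripper_force: 42.5
```

Emit:
play_rows(
  increments="0 0 0.004 0 0 0 0.2;0 0 0.008 0 0 0 0.2;0 0 0.008 0 0 0 0.2",
)

```text
time: 21.88
ee_pos: [0.6483, 0.1621, 0.0378]
tcp_rot: [-0.0, 1.0, -0.0, 0.0]
ft_force: [-2.2, -1.4, 6.1]
grip_width: 0.0453
gripper_force: 43.4
```

Emit:
play_rows(
  increments="0 0 0 0 0 0 0.8;0 0 0 0 0 0 1;0 0 0 0 0 0 1;0 0 0 0 0 0 1;0 0 -0.1 0 0 0 1;0 0 -0.3 0 0 0 1;0 0 -0.6 0 0 0 1;0 0 -0.87 0 0 0 1;0 0 -0.87 0 0 0 1;0 0 -0.87 0 0 0 1",
)

```text
time: 22.72
ee_pos: [0.6503, 0.1631, 0.1717]
tcp_rot: [-0.0, 1.0, 0.001, 0.004]
ft_force: [-0.3, -0.7, -0.3]
grip_width: 0.0856
gripper_force: 0.0
```

Emit:
play_rows(
  increments="0.64 -0.93 0 0 0 0 1;0.64 -0.93 0 0 0 0 1;0.64 -0.93 0 0 0 0 1;0.64 -0.93 0 0 0 0 1;0.64 -0.93 0 0 0 0 1;0.64 -0.93 0 0 0 0 1",
)

```text
time: 23.22
ee_pos: [0.55, 0.0188, 0.1661]
tcp_rot: [0.002, 1.0, -0.001, -0.002]
ft_force: [0.7, 0.1, 0.6]
grip_width: 0.0857
gripper_force: 0.0
```

Emit:
play_rows(
  increments="0.64 -0.93 0 0 0 -0.0614 1;0.64 -0.93 0 0 0 -0.0614 1;0.64 -0.93 0 0 0 -0.0614 1;0.64 -0.93 0 0 0 -0.0614 1;0.64 -0.93 0 0 0 -0.0614 1;0.64 -0.93 0 0 0 -0.0614 1;0.64 -0.93 0 0 0 -0.0614 1;0.64 -0.93 0 0 0 -0.0614 1",
)

```text
time: 23.88
ee_pos: [0.458, -0.1148, 0.1672]
tcp_rot: [-0.193, 0.981, 0.001, 0.001]
ft_force: [-0.4, 0.1, -0.6]
grip_width: 0.0852
gripper_force: 0.0
```

```bash
python3 - <<'E'
from h import *
s=arm.read_state();print(s['q'])
r=R.from_quat(s['tcp_rot']);M=r.as_matrix();print(M)
p=np.array(s['ee_pos']);t=np.array([.4546,-.1174,.09])
print(p,'shift norm',r.inv().apply(t-p)/.15, 'yaw y',np.degrees(np.arctan2(M[1,1],M[0,1])))
c=cap('side','s7')
f=lambda a:cv2.resize(a,None,fx=3.5,fy=3.5,interpolation=2)
cv2.imwrite('pics/s7c.png',f(c['frame'][120:290,230:440]))
E
```

```text
[ 0.64278711  0.57984255 -0.66312321  2.07236112  0.56915043  0.67248058
  1.56013201]
[[-9.25389181e-01 -3.79013498e-01  1.90592440e-03]
 [-3.79011013e-01  9.25390874e-01  1.54332672e-03]
 [-2.34866671e-03  7.05811515e-04 -9.99996993e-01]]
[ 0.45797291 -0.11482627  0.16718155] shift norm [ 0.02851998 -0.00771868  0.51447279] yaw y 112.27259569078218
```

View pics/s7c.png

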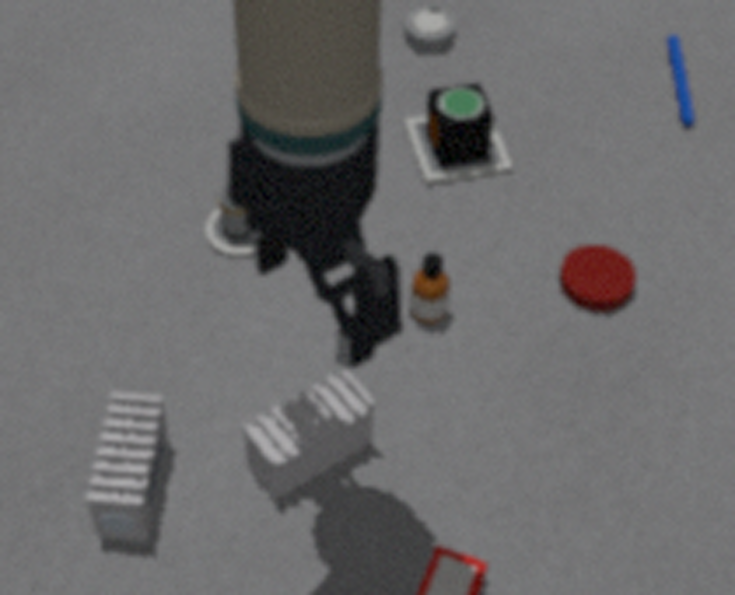

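The cube is seated in the square tray (side pixel ~(361,158)), and the far lamp lies under the gripper (side pixel ~(318,239)). I'll descend to it.

Emit:
play_rows(
  increments="0.028 -0.008 0.25 0 0 0 1;0.028 -0.008 0.5 0 0 0 1;0.028 -0.008 0.7 0 0 0 1;0.028 -0.008 0.85 0 0 0 1;0.028 -0.008 0.91 0 0 0 1;0.028 -0.008 0.91 0 0 0 1;0.028 -0.008 0.91 0 0 0 0.5;0.028 -0.008 0.91 0 0 0 0.1;0.028 -0.008 0.91 0 0 0 0.1;0.028 -0.008 0.91 0 0 0 0.1",
  force=55,
)

```text
time: 24.77
ee_pos: [0.4536, -0.1195, 0.0317]
tcp_rot: [-0.192, 0.981, -0.0, 0.001]
ft_force: [-1.7, 2.6, 1.8]
grip_width: 0.0389
gripper_force: 1.7
```

Emit:
play_rows(
  increments="0 0 0 0 0 0 0.1;0 0 0 0 0 0 0.1;0 0 0 0 0 0 0.1",
)

```text
time: 25.02
ee_pos: [0.4535, -0.1194, 0.0318]
tcp_rot: [-0.192, 0.981, -0.0, 0.001]
ft_force: [-1.1, 0.1, 7.3]
grip_width: 0.0354
gripper_force: 56.0
```

```bash
python3 - <<'E'
from h import *
print(np.mean([ray('s7',230+(x+.5)/3.5-.5,120+(y+.5)/3.5-.5,.052) for x,y in[(245,425),(340,372),(374,408),(275,462)]],0))
s=arm.read_state();r=R.from_quat(s['tcp_rot']);p=np.array(s['ee_pos']);t=np.array([.5351,-.4446,p[2]])
print(p,r.inv().apply(t-p)/.15)
E
```

```text
[ 0.45582652 -0.11791623  0.052     ]
[ 0.45349871 -0.11942785  0.03176714] [ 3.11966510e-01 -2.21315169e+00  9.65018221e-04]
```

Emit:
play_rows(
  increments="0 0 -0.3 0 0 0 0.1;0 0 -0.6 0 0 0 0.1;0 0 -0.8 0 0 0 0.1;0 0 -0.8 0 0 0 0.1;0 -0.15 -0.8 0 0 0 0.1;0 -0.3 -0.8 0 0 0 0.1;0 -0.3 -0.8 0 0 0 0.1",
)

```text
time: 25.6
ee_pos: [0.4705, -0.1668, 0.1505]
tcp_rot: [-0.189, 0.982, -0.002, 0.0]
ft_force: [0.5, -0.8, -3.8]
grip_width: 0.0353
gripper_force: 57.1
```

Emit:
play_rows(
  increments="0.05 -0.3 0 0 0 0 0.1;0.15 -0.95 0 0 0 0 0.1;0.15 -0.95 0 0 0 0 0.1;0.15 -0.95 0 0 0 0 0.1;0.15 -0.95 0 0 0 0 0.1;0.15 -0.95 0 0 0 0 0.1;0.15 -0.95 0 0 0 0 0.1",
)

```text
time: 26.18
ee_pos: [0.5017, -0.3005, 0.15]
tcp_rot: [-0.192, 0.981, 0.001, -0.001]
ft_force: [-0.3, 0.9, -2.8]
grip_width: 0.0353
gripper_force: 57.1
```

Emit:
play_rows(
  increments="0.162 -0.96 0 0 0 0.02 0.1;0.162 -0.96 0 0 0 0.04 0.1;0.162 -0.96 0 0 0 0.06 0.1;0.162 -0.96 0 0 0 0.08 0.1;0.162 -0.96 0 0 0 0.1 0.1;0.162 -0.96 0 0 0 0.12 0.1;0.162 -0.96 0 0 0 0.14 0.1;0.162 -0.96 0 0 0 0.16 0.1;0.162 -0.96 0 0 0 0.18 0.1;0.162 -0.96 0 0 0 0.19 0.1",
)

```text
time: 27.02
ee_pos: [0.5346, -0.4416, 0.1503]
tcp_rot: [0.394, 0.919, 0.001, -0.001]
ft_force: [-0.5, -0.5, -3.0]
grip_width: 0.0355
gripper_force: 57.1
```

```bash
python3 - <<'E'
from h import *
s=arm.read_state();r=R.from_quat(s['tcp_rot']);M=r.as_matrix();p=np.array(s['ee_pos']);t=np.array([.5351,-.4446,.06])
print(p,s['grip_width'],r.inv().apply(t-p)/.15,'yaw',np.degrees(np.arctan2(M[1,1],M[0,1])),s['q'])
E
```

```text
[ 0.53464047 -0.44161171  0.15028246] 0.035487839990771444 [-0.01758715 -0.01181289  0.60184769] yaw 43.56162631767563 [ 0.84840822  0.8192261  -0.3659339   1.46094835  0.33250712  0.92455678
  1.1473426 ]
```

Emit:
play_rows(
  increments="0 -0.008 0.2 0 0 0 0.1;0 -0.008 0.4 0 0 0 0.1;0 -0.008 0.58 0 0 0 0.1;0 -0.008 0.68 0 0 0 0.1;0 -0.008 0.7 0 0 0 0.1;0 -0.008 0.7 0 0 0 0.1;0 -0.008 0.7 0 0 0 0.1",
)

```text
time: 27.6
ee_pos: [0.5346, -0.4451, 0.0469]
tcp_rot: [0.393, 0.92, 0.0, 0.001]
ft_force: [0.5, -0.0, -3.4]
grip_width: 0.0352
gripper_force: 57.0
```

```bash
python3 - <<'E'
from h import *
s=arm.read_state();print(s['ee_pos'])
c=cap('side','s8');t=cap('top','t8')
f=lambda a,w,h:cv2.resize(a,(w,h),interpolation=2)
cv2.imwrite('pics/s8c.png',np.hstack([f(c['frame'][310:400,340:450],488,400),f(t['frame'][160:240,440:500],300,400)]))
E
```

```text
[ 0.53458408 -0.44507722  0.04685345]
```

View pics/s8c.png

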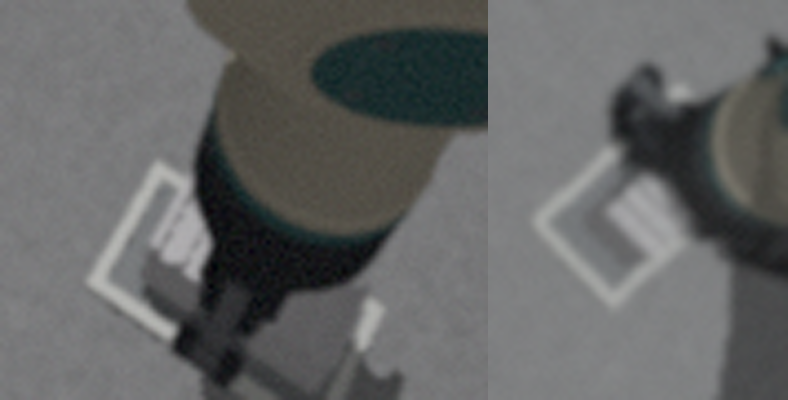

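The lamp is parallel to the oblong recess and inside its outline (top-view corner at crop (615,215)). I'll lower it.

Emit:
play_rows(
  increments="0 0 0.02 0 0 0 0.1;0 0 0.04 0 0 0 0.1;0 0 0.052 0 0 0 0.1;0 0 0.06 0 0 0 0.1;0 0 0.064 0 0 0 0.1;0 0 0.064 0 0 0 0.1",
)

```text
time: 28.2
ee_pos: [0.5333, -0.4453, 0.036]
tcp_rot: [0.393, 0.92, -0.0, -0.0]
ft_force: [0.4, 0.1, -2.3]
grip_width: 0.0349
gripper_force: 57.4
```

Emit:
play_rows(
  increments="0 0 0.004 0 0 0 0.1;0 0 0.008 0 0 0 0.1;0 0 0.008 0 0 0 0.1",
)

```text
time: 28.45
ee_pos: [0.5333, -0.4453, 0.0359]
tcp_rot: [0.393, 0.92, -0.0, -0.0]
ft_force: [-2.1, 1.7, 6.1]
grip_width: 0.0352
gripper_force: 58.4
```

Contact. I'll release and retreat.

Emit:
play_rows(
  increments="0 0 0 0 0 0 0.6;0 0 0 0 0 0 0.9;0 0 0 0 0 0 0.9;0 0 0 0 0 0 0.9;0 0 -0.1 0 0 0 1;0 0 -0.3 0 0 0 1;0 0 -0.6 0 0 0 1;0 0 -0.9 0 0 0 1;0 0 -1 0 0 0 1;0 0 -1 0 0 0 1",
)

```text
time: 29.28
ee_pos: [0.5369, -0.4472, 0.1929]
tcp_rot: [0.393, 0.919, -0.001, 0.006]
ft_force: [0.5, -0.4, 0.2]
grip_width: 0.0856
gripper_force: 0.0
```

Emit:
play_rows(
  increments="0 1 -0.3 0 0 0 1;0 1 -0.3 0 0 0 1;0 1 -0.3 0 0 0 1;0 1 -0.3 0 0 0 1;0 1 -0.3 0 0 0 1;0 1 -0.3 0 0 0 1;0 1 -0.3 0 0 0 1;0 1 -0.3 0 0 0 1",
)

```text
time: 29.95
ee_pos: [0.6401, -0.3435, 0.2291]
tcp_rot: [0.394, 0.919, -0.001, -0.001]
ft_force: [0.4, -0.5, 0.4]
grip_width: 0.0852
gripper_force: 0.0
```

```bash
python3 - <<'E'
from h import *
s=arm.read_state();print(s['ee_pos'])
c=cap('side','s9')
a=c['frame'][90:400,220:460]
cv2.imwrite('pics/s9c.png',cv2.resize(a,None,fx=1.93,fy=1.93,interpolation=2))
E
```

```text
[ 0.64009635 -0.34345195  0.22909899]
```

View pics/s9c.png

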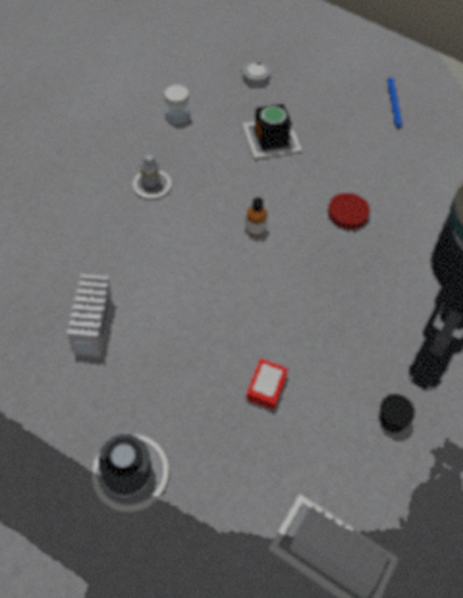

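All four parts appear to be in their trays, and the jar (crop (177,105)) and dropper (256,217) are still standing. The lamp tray is in shadow, so I'll take one last enlarged view of it and the condenser.

```bash
python3 - <<'E'
from h import *
t=cap('top','t9');c=np.load('pics/s9.npz')
f=lambda a:cv2.convertScaleAbs(cv2.resize(a,(390,390),interpolation=2),alpha=1.5)
cv2.imwrite('pics/s9d.png',np.hstack([f(c['frame'][320:400,350:430]),f(t['frame'][160:240,430:510])]))
E
```

```text
(no output)
```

View pics/s9d.png

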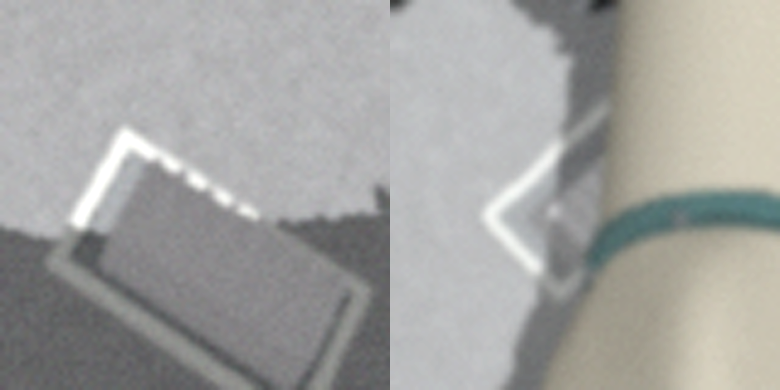

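The lamp sits in the oblong recess, parallel to it with clearance at both ends; its contact height, 4 mm above where I gripped it, puts it on the floor. Handing in.

```bash
python3 -c "
from station import arm; print(arm.job_done())"
```

```text
the job is handed in; nothing more can be done
None
```

I set all four parts down in their matching trays in the order asked, left the dropper bottle and jar standing, and handed the job in at about 30 s; no verdict came back.

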